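# Lock the drive unit in its cradle and hold its belt tensioner back

## Task

The belt drive unit sits in its repair cradle, ready for a new belt. First turn the winged turnbutton at the cradle's open end clockwise (seen from above) to its stop, so that its tongue points squarely over the unit's foot and the unit cannot slide out; then swing the belt tensioner arm, which has an upright finger peg at its end, against its spring all the way to its stop. Finish while still holding the arm there: do not let go, keep the turnbutton closed and the unit seated, and leave the things lying around where they are.

Things in the scene. Friction and masses are not known exactly. Their poses are not given: they have to be found in the camera images.
- cradle: Fixed repair cradle: plywood board 190 x 270 mm (x -95 to 95, y -157 to 113 mm), upper face 12 mm above the bench, two aluminium rails (14 mm high, 113 mm apart inside) along its y, a fixed lip at the +y end; the -y end is open. Origin on the bench under the middle of the seat; x across the rails, y towards the lip, z up. Place and yaw differ from start to start.
- wing (a point): Centre of the turnbutton's black wing grip, on its vertical axis, 48 mm above the bench, at cradle x 0, y -115 mm. The wing is 10 mm thick, 44 mm long (along the tongue) and stands from 28 to 58 mm above the bench; the steel turnbutton below it is 16 mm wide (hub 24 mm). Site -x is the way the tongue points.
- turnbutton (a joint): Turn of the turnbutton, rad. At 0 its tongue points to cradle -x; grows clockwise seen from above; at 1.57, its stop, the tongue points to cradle +y, over the drive unit's foot: closed. Starts open, between 0 and 0.5, turns with light friction (0.05 N m) and stays where it is left. The tongue reaches 37 mm from the axis.
- drive_unit: Loose belt drive unit (0.4 kg): folded steel chassis, top plate 110 x 124 mm, a 6 mm thick foot at either y end (168 mm over both), motor below, pulleys and tensioner above. Origin: centre of its underside; seated at cradle x 0, y 0, z 12 mm, same axes, 1.5 mm play. Pushing the peg drags it towards cradle -y: out of its seat if the turnbutton is open, up to 3 mm if closed.
- tensioner_axis (a point): Point on the vertical pivot axis of the tensioner arm, at the height of the unit's underside (unit x 35, y -18, z 0 mm). Its axes are those of the unit.
- peg (a point): Grip zone of the black finger peg, upright on the free end of the tensioner arm, 72 mm from the pivot axis: a round post 13 mm in diameter, from 68 to 100 mm above the bench (this point: 88 mm). The arm and idler wheel below it, and all the rest of the unit, stay under 70 mm above the bench. Site +x points from the peg to the pivot.
- tensioner (a joint): Swing of the tensioner arm, rad: 0 at rest (spring), the peg then lying from the pivot 0.55 rad from unit -x towards +y; grows counter-clockwise seen from above, the peg moving towards the cradle's open end (unit -y), to its hard stop at 1.05. The spring takes about 4 N at the peg at rest, 8 N at the stop, and throws the arm back when let go.
- screwdriver_blue: Bystander: screwdriver with a blue handle, 26 x 211 x 26 mm, lying on the bench near the cradle. Origin at the centre of its underside.
- small_board: Bystander: small green circuit board, 40 x 60 x 18 mm, lying on the bench near the cradle. Origin at the centre of its underside.
- flux_tin: Bystander: round flux tin, 57 mm in diameter, 20 mm high, on the bench near the cradle. Origin at the centre of its underside.
- tape_roll: Bystander: roll of green insulating tape lying flat, 58 mm in diameter, 18 mm high, on the bench near the cradle. Origin at the centre of its underside.
- marker: Bystander: black felt marker, 15 x 122 x 13 mm, lying on the bench near the cradle. Origin at the centre of its underside.
- capacitor: Bystander: capacitor standing on end, 25 mm in diameter, 36 mm high, on the bench near the cradle. Origin at the centre of its underside.
Things that resemble listed ones, but are neither listed nor needed, are in the scene too. Of the things that look like the drive_unit, the largest one is meant.

How it is judged:
On the way, in this order (a step that is already met when the one before it is completed fails the run):
1. the turnbutton is closed over the foot of the seated unit, with the tensioner still at rest (value of joint turnbutton above 1.42 rad and value of joint tensioner below 0.2 rad), for 0.2 s.
2. the tensioner arm is wound to its stop (value of joint tensioner above 0.97 rad), for 0.2 s.
At the end, for the whole second after the job is handed in: Held by the fingers (over 1.5 N), the tensioner arm stays within 0.08 rad of its stop (above 0.97); turnbutton above 1.42 rad; drive unit at rest in its seat: within 6 mm and 0.06 rad of the cradle's middle, underside at most 4 mm off the board, level within 0.05 rad (value of joint tensioner above 0.97 rad and contact force between the fingers and drive_unit above 1.5 N and value of joint turnbutton above 1.42 rad and horizontal distance between drive_unit and cradle below 0.006 m and height (world z) of drive_unit below 0.016 m and angle between drive_unit's own z axis and vertical below 0.05 rad and angle between the y axis of drive_unit and the y axis of cradle, either way round below 0.06 rad and linear speed of drive_unit below 0.02 m/s); the arm keeps its last pose, push and grip.
It fails at once if the drive unit slides more than 10 mm out of its seat (horizontal distance between drive_unit and cradle above 0.01 m).
It fails at once if a thing lying around is moved by more than 30 mm (distance of any of screwdriver_blue, small_board, flux_tin, tape_roll, marker, capacitor from where it was at the start of the episode above 0.03 m).
It also fails if it takes over 48 s, if anything falls off the work surface, if the arm or the gripper's body presses on something with over 40 N, if the wrist force passes 120 N, or if a joint passes its speed limit or range.

## Robot

A 7-joint arm with a two-finger parallel gripper is mounted at the origin on a cart in front of the work surface, level with it; the furniture and walls round the work are solid. World frame = base frame: x ahead of the robot, y to its left, z up, the work surface at z = 0. Lengths are in m, angles in rad, forces in N, time in s.
With the tool pointing down it reaches from about 0.35 to 0.9 m from the base axis. Payload 8.1 kg.
Tool frame: the origin (TCP) lies at the very end of the fingers, on their centre line; the grasp point (between the pads) lies 19 mm behind it; z points along the fingers, y is the line along which they close (so a half turn about z gives the same grasp; the last joint's range is limited). The gripper opens to 92 mm and grips with 3 to 60 N. Pads are 19 mm wide; open, the fingers measure 130 mm over their backs; the gripper's body (75 mm by 190 mm) begins 47 mm behind the grasp point.
Start: joints at [1.014, 0.434, 0.025, 1.573, -0.012, 1.134, -0.075], TCP at [0.274, -0.562, 0.227] pointing down, gripper open.
Joint ranges: [-2.62, 2.62], [-0.44, 2.09], [-1.27, 1.32], [0.08, 2.57], [-1.32, 4.46], [0.12, 2], [-2.74, 2.74]. Speed limits (rad/s): [2.22, 2.22, 3.01, 3.01, 3.14, 3.14, 3.14].

## Interface

Orientations are given as a rotation vector (axis times angle).
In Python, from cell import readout, cams, job gives the robot as it stands.
- The arm moves only by the tool drive_tool, never from a script. Its argument "commands" is a list of rows, each a list of 3 entries, a list of its own where there are three numbers: the turn, a rotation vector about the tool's x, y, z in rad, then the shift along the tool's x, y, z in cm, then the gripper's target within -1 to 1 (fully open at 1, half-way at 0, shut at -1). A call has 1 to 20 rows; each row is the pose to reach, as a shift and turn from the pose commanded when the call began, along the tool's axes at that moment; what a row does not reach only later rows make up. A row lasts 1/12 s, in which the tool goes at most 41.7 mm and 7.16 degrees, less where a joint would pass 70% of its speed; a pose out of reach is approached as far as the arm can. A call with a gripper value outside its range is refused whole. The fingers move at their own pace and stop on an object; "newtons" is the grip in N (left out, the last holds). Time passes only in rows, so rows that repeat a pose let the fingers close. It gives the time, the measured TCP pose, the force, the opening and the grip force at its end, in the units of the state.
- readout.observe(): the state, without advancing time (a new reading comes with each control period).
- cams.get_image(name): name is "scene" or "top" or "wrist"; returns the picture (480x640x3 uint8, blue, green, red); there is no depth.
- cams.camera_info(name): a dict with "camera_matrix" (3x3 intrinsics, pixels), "R" (3x3) and "t" (3): a world point X has camera coordinates R X + t. Camera axes: x right, y down, z forward; pixel columns grow to the right and rows downward; lengths in m; the calibration is good to about 2 mm. A picture is of the moment at which its call begins: read the wrist's pose just before it. camera_info takes no time and is no camera call; for the wrist camera it gives the pose at the moment of the call.
- job.sign_off(): hands the job in; it is judged then, once.
The state is a dict: "clock": time; "joints": joint angles; "dq": joint speeds; "joint_efforts": joint torques, N m; "position": TCP position; "ee_rot": TCP orientation; "force": force on the tool from outside, world axes, zero at the start; "ft_torque": the same for the moment, N m; "width": opening from 0.0 (shut) to 1.0 (fully open); "gripper_force": force on a finger pad.
Only numpy, scipy, OpenCV 4.12 (cv2) and the standard library are available. Lean on these libraries where they do the work, as an engineer would, in place of code of your own. Each camera call takes 0.05 s, during which the arm holds its last target. There are 200 camera calls.

## Working session

There is one attempt and no reset: what is moved stays moved. The work goes in short steps, Python scripts to look and compute and a tool call to move; the robot and the scene stay as the last step left them, time stands still between calls to the robot, and variables do not carry over. Pictures are saved under pics/ and viewed, at most 10 in all, crops included, and the job is handed in when it is done.

Besides the shell and the picture viewer there is one more tool, called after "Call:" as name(argument=value, ...), one argument or row to a line, values as JSON. drive_tool: Moves the arm, as the interface text tells. Its arguments: {"type":"object","properties":{"commands":{"type":"array"},"newtons":{"type":"number"}},"required":["commands"]}

```bash
mkdir -p pics; ls
python3 - <<'E'
from cell import readout,cams
import cv2
s=readout.observe();print({k:s[k] for k in('clock','position','ee_rot','width')})
for n in('top','scene'):
    cv2.imwrite(f'pics/{n}0.png',cams.get_image(n));c=cams.camera_info(n);print(n,c)
E
```

```text
pics
{'clock': 0.0, 'position': array([ 0.27370459, -0.56132462,  0.22594781]), 'ee_rot': array([-3.05966616e+00, -7.06237265e-01,  7.75007209e-04]), 'width': 1.0003615873980087}
top {'camera_matrix': array([[554.32591725,   0.        , 330.14273227],
       [  0.        , 554.32591725, 232.02413003],
       [  0.        ,   0.        ,   1.        ]]), 'R': array([[-0.00680802, -0.99997255, -0.00292452],
       [-0.98155343,  0.00724137, -0.19105086],
       [ 0.1910668 ,  0.0015699 , -0.98157578]]), 't': array([-0.0620626 ,  0.53703927,  0.87773009])}
scene {'camera_matrix': array([[530.60995496,   0.        , 320.80342818],
       [  0.        , 530.60995496, 244.51048184],
       [  0.        ,   0.        ,   1.        ]]), 'R': array([[-0.58836702, -0.80845606,  0.01493464],
       [-0.36430873,  0.24855209, -0.89749708],
       [ 0.72187492, -0.5334985 , -0.44076745]]), 't': array([0.27197755, 0.29279477, 0.54444467])}
```

View pics/top0.png

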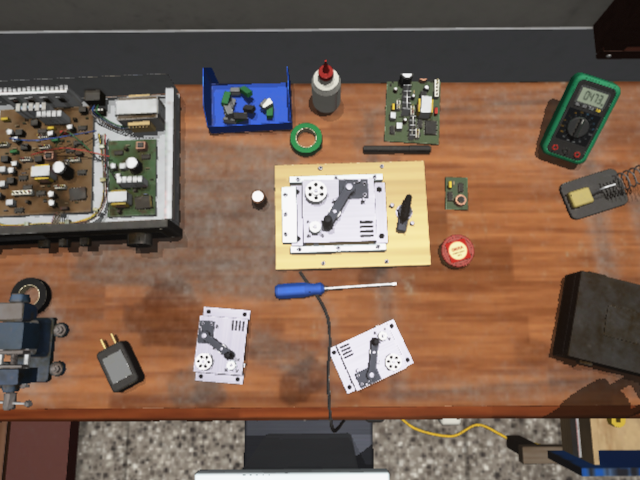

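View pics/scene0.png

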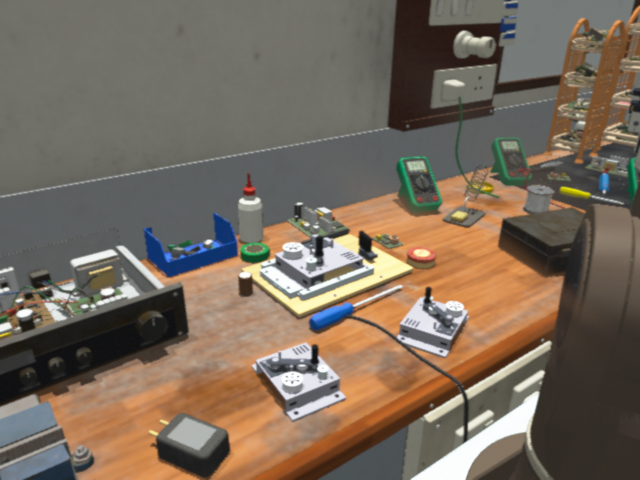

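The drive unit could be any of three units: (340,212) in the cradle, (222,345), or (371,357). The one in the cradle is the largest and has the turnbutton at (404,212), so I'll check that one in a close crop.

Run:
```python
import cv2
i=cv2.imread('pics/top0.png')[150:280,265:440]
cv2.imwrite('pics/c.png',cv2.resize(i,None,fx=4.5,fy=4.5,interpolation=cv2.INTER_CUBIC))
```

```text
(no output)
```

View pics/c.png

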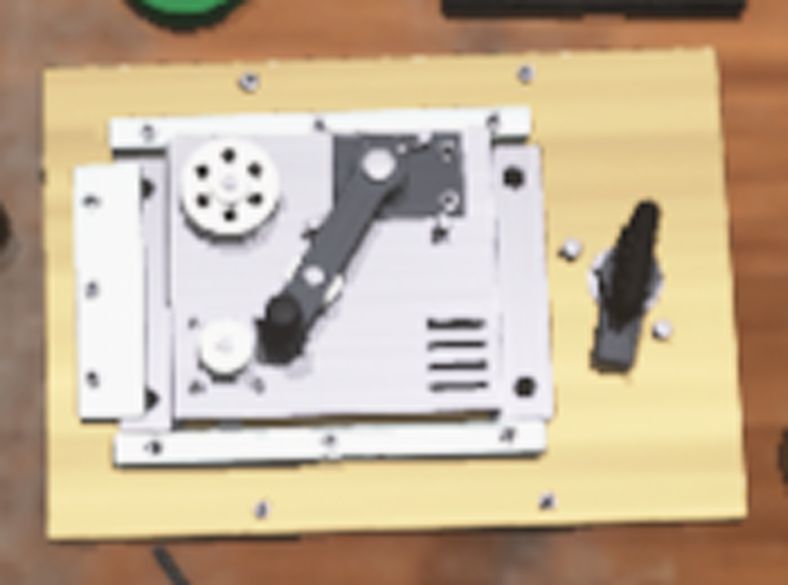

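The crop shows the board corners at (44,70), (713,48), (746,516) and (48,538), the wing at about (634,260) and the peg top at about (286,312). The tongue points down-left, so the turnbutton is open. This is the right unit.

```bash
cat > h.py <<'E'
import numpy as np
from scipy.optimize import least_squares
from scipy.spatial.transform import Rotation as Ro
from cell import readout,cams
def proj(c,X):
    p=(np.asarray(X)@c['R'].T+c['t'])@c['camera_matrix'].T
    return p[:,:2]/p[:,2:]
def toworld(q,P):
    P=np.atleast_2d(np.asarray(P,float)); o=P.copy(); k,s=np.cos(q[2]),np.sin(q[2])
    o[:,0]=q[0]+k*P[:,0]-s*P[:,1]; o[:,1]=q[1]+s*P[:,0]+k*P[:,1]; return o
def ray(c,uv,z):
    d=c['R'].T@np.linalg.inv(c['camera_matrix'])@[*uv,1]; o=-c['R'].T@c['t']
    return o+d*(z-o[2])/d[2]
E
python3 - <<'E'
from h import *
c=cams.camera_info('top')
f=lambda p:np.array(p)/4.5+[265,150]-0.39
px=f([(44,70),(713,48),(746,516),(48,538)])
C=np.array([(95,113,12),(95,-157,12),(-95,-157,12),(-95,113,12)])/1e3
r=least_squares(lambda q:(proj(c,toworld(q,C))-px).ravel(),[.5,-.05,0])
q=r.x;print('cradle',q,'res',r.fun.round(1))
for n,p in dict(wing=(0,-.115,.058),pegtop=(.035-.072*np.cos(.55),-.018+.072*np.sin(.55),.1),pivot=(.035,-.018,.05)).items():
    w=toworld(q,p);print(n,w,((proj(c,w)+.39-[265,150])*4.5).round())
for uv,z in(((634,262),.05),((286,312),.1)):print(ray(c,f([uv])[0],z))
a,b=ray(c,f([(650,205)])[0],.058),ray(c,f([(612,368)])[0],.025);print('tongue',a,b)
s=readout.observe();print(Ro.from_rotvec(s['ee_rot']).as_matrix().round(3))
E
```

```text
cradle [ 0.576357   -0.08035539  0.02519968] res [-0.9 -0.7  0.8 -0.6  0.6  0.5 -0.5  0.6]
wing [[ 0.57925465 -0.19531888  0.058     ]] [[641. 253.]]
pegtop [[ 0.5494889  -0.06139288  0.1       ]] [[282. 309.]]
pivot [[ 0.61179943 -0.09746778  0.05      ]] [[377. 176.]]
[ 0.57770837 -0.19375972  0.05      ]
[ 0.54846231 -0.0629367   0.1       ]
tongue [ 0.59768956 -0.19936485  0.058     ] [ 0.5420019  -0.18741772  0.025     ]
[[ 0.899  0.438 -0.001]
 [ 0.438 -0.899  0.001]
 [-0.    -0.001 -1.   ]]
```

Call:
drive_tool(
  commands=[
    [[0, 0, -2.476], [43.5, -19.6, 7.6], -0.3],
    [[0, 0, -2.476], [43.5, -19.6, 7.6], -0.3],
    [[0, 0, -2.476], [43.5, -19.6, 7.6], -0.3],
    [[0, 0, -2.476], [43.5, -19.6, 7.6], -0.3],
    [[0, 0, -2.476], [43.5, -19.6, 7.6], -0.3],
    [[0, 0, -2.476], [43.5, -19.6, 7.6], -0.3],
    [[0, 0, -2.476], [43.5, -19.6, 7.6], -0.3],
    [[0, 0, -2.476], [43.5, -19.6, 7.6], -0.3],
    [[0, 0, -2.476], [43.5, -19.6, 7.6], -0.3],
    [[0, 0, -2.476], [43.5, -19.6, 7.6], -0.3],
    [[0, 0, -2.476], [43.5, -19.6, 7.6], -0.3],
    [[0, 0, -2.476], [43.5, -19.6, 7.6], -0.3],
    [[0, 0, -2.476], [43.5, -19.6, 7.6], -0.3],
    [[0, 0, -2.476], [43.5, -19.6, 7.6], -0.3],
    [[0, 0, -2.476], [43.5, -19.6, 7.6], -0.3],
    [[0, 0, -2.476], [43.5, -19.6, 7.6], -0.3],
    [[0, 0, -2.476], [43.5, -19.6, 7.6], -0.3],
    [[0, 0, -2.476], [43.5, -19.6, 7.6], -0.3],
    [[0, 0, -2.476], [43.5, -19.6, 7.6], -0.3],
    [[0, 0, -2.476], [43.5, -19.6, 7.6], -0.3],
  ],
  newtons=25,
)

```text
clock: 1.77
position: [0.5787, -0.1951, 0.1503]
ee_rot: [-0.322, -3.124, -0.0]
force: [0.6, 0.1, -0.3]
width: 0.35
gripper_force: 0.0
```

Run:
```python
from h import *
import cv2
s=readout.observe();print(s['joints'].round(2),s['position'],Ro.from_rotvec(s['ee_rot']).as_matrix().round(3).tolist())
c=cams.camera_info('wrist');i=cams.get_image('wrist');cv2.imwrite('pics/w1.png',i)
np.savez('w1.npz',**c)
q=[.5764,-.0804,.0252]
print(proj(c,toworld(q,[(0,-.115,.058),(-.026,-.089,.1),(.035,-.018,.05)])).round(), (-c['R'].T@c['t']).round(3))
```

```text
[ 0.68  0.57 -0.65  1.66  0.39  1.05  1.26] [ 0.57870781 -0.19505079  0.15027931] [[-0.979, 0.204, -0.001], [0.204, 0.979, 0.0], [0.001, -0.0, -1.0]]
[[324. 243.]
 [363. 203.]
 [487. 258.]] [ 0.514 -0.182  0.308]
```

View pics/w1.png

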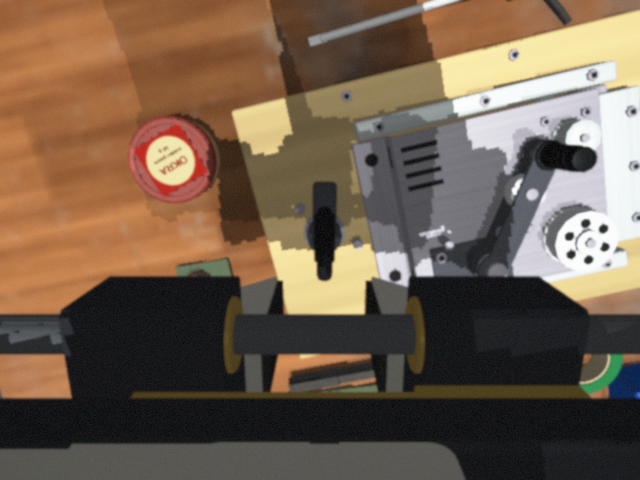

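The wrist view shows the wing upright at (324,183–278) and midway between the fingers, which are centred near x 325. The unit lies to the right with its peg at (570,157), and the turnbutton is still open. Next I'll descend and grip.

Call:
drive_tool(
  commands=[
    [[0, 0, 0], [0, 0, 3], -0.3],
    [[0, 0, 0], [0, 0, 6], -0.3],
    [[0, 0, 0], [0, 0, 9], -0.3],
    [[0, 0, 0], [0, 0, 10.5], -0.3],
    [[0, 0, 0], [0, 0, 11.5], -0.3],
    [[0, 0, 0], [0, 0, 11.5], -0.3],
    [[0, 0, 0], [0, 0, 11.5], -1],
    [[0, 0, 0], [0, 0, 11.5], -1],
    [[0, 0, 0], [0, 0, 11.5], -1],
    [[0, 0, 0], [0, 0, 11.5], -1],
    [[0, 0, 0], [0, 0, 11.5], -1],
    [[0, 0, 0], [0, 0, 11.5], -1],
  ],
  newtons=25,
)

```text
clock: 2.82
position: [0.5799, -0.1951, 0.0369]
ee_rot: [0.332, 3.122, -0.001]
force: [-0.6, 0.2, 7.1]
width: 0.111
gripper_force: 25.0
```

Call:
drive_tool(
  commands=[
    [[0, 0, 0], [0, 0, -0.2], -1],
    [[0, 0, 0.1], [0, 0, -0.2], -1],
    [[0, 0, 0.2], [0, 0, -0.2], -1],
    [[0, 0, 0.3], [0, 0, -0.2], -1],
    [[0, 0, 0.4], [0, 0, -0.2], -1],
    [[0, 0, 0.5], [0, 0, -0.2], -1],
    [[0, 0, 0.6], [0, 0, -0.2], -1],
    [[0, 0, 0.7], [0, 0, -0.2], -1],
    [[0, 0, 0.8], [0, 0, -0.2], -1],
    [[0, 0, 0.9], [0, 0, -0.2], -1],
    [[0, 0, 1.0], [0, 0, -0.2], -1],
    [[0, 0, 1.1], [0, 0, -0.2], -1],
    [[0, 0, 1.2], [0, 0, -0.2], -1],
    [[0, 0, 1.27], [0, 0, -0.2], -1],
    [[0, 0, 1.33], [0, 0, -0.2], -1],
    [[0, 0, 1.36], [0, 0, -0.2], -1],
    [[0, 0, 1.36], [0, 0, -0.2], -1],
    [[0, 0, 1.36], [0, 0, -0.2], -1],
  ],
)

```text
clock: 4.32
position: [0.5825, -0.1928, 0.0371]
ee_rot: [2.218, 2.221, 0.008]
force: [15.1, 2.2, -19.8]
width: 0.103
gripper_force: 25.1
```

Run:
```python
from h import *
s=readout.observe();M=Ro.from_rotvec(s['ee_rot']).as_matrix()
print(s['joints'].round(2),s['ft_torque'],M.round(3).tolist(),'joint est',1.5708-(np.arctan2(M[1,0],M[0,0])-np.pi/2-.025))
```

```text
[ 0.39  0.63 -0.23  1.78  0.2   0.75  0.06] [ 0.52196829 -3.26530665  0.35942452] [[-0.002, 1.0, 0.006], [1.0, 0.002, 0.002], [0.002, 0.006, -1.0]] joint est 1.5942191520460822
```

Call:
drive_tool(
  commands=[
    [[0, 0, 0], [0, 0, 0], -0.3],
    [[0, 0, 0], [0, 0, 0], -0.3],
    [[0, 0, 0], [0, 0, 0], -0.3],
    [[0, 0, 0], [0, 0, 0], -0.3],
    [[0, 0, 0], [0, 0, -1.5], -0.3],
    [[0, 0, 0], [0, 0, -4], -0.3],
    [[0, 0, 0], [0, 0, -8], -0.3],
    [[0, 0, 0], [0, 0, -11], -0.3],
    [[0, 0, 0], [0, 0, -11], -0.3],
    [[0, 0, 0], [0, 0, -11], -0.3],
  ],
)

```text
clock: 5.15
position: [0.5801, -0.1955, 0.15]
ee_rot: [2.221, 2.217, 0.003]
force: [-0.7, 0.7, -1.5]
width: 0.35
gripper_force: 0.0
```

Run:
```python
from h import *
import cv2
s=readout.observe();print(s['joints'].round(2),s['position'],s['force'],Ro.from_rotvec(s['ee_rot']).as_matrix().round(3).tolist())
i=cams.get_image('top')[150:280,265:440]
cv2.imwrite('pics/w2.png',cams.get_image('wrist'))
c=cams.camera_info('wrist');
q=[.5764,-.0804,.0252]
print(proj(c,toworld(q,[(0,-.115,.058),(-.026,.0196,.1),(.035,-.018,.05)])).round())
np.savez('w2.npz',**c)
```

```text
[ 0.42  0.5  -0.26  1.68  0.15  0.97  0.1 ] [ 0.58008971 -0.19554101  0.14998694] [-0.718689    0.66662477 -1.46714707] [[0.002, 1.0, 0.004], [1.0, -0.002, -0.001], [-0.001, 0.004, -1.0]]
[[325. 244.]
 [255. -35.]
 [383.  71.]]
```

View pics/w2.png

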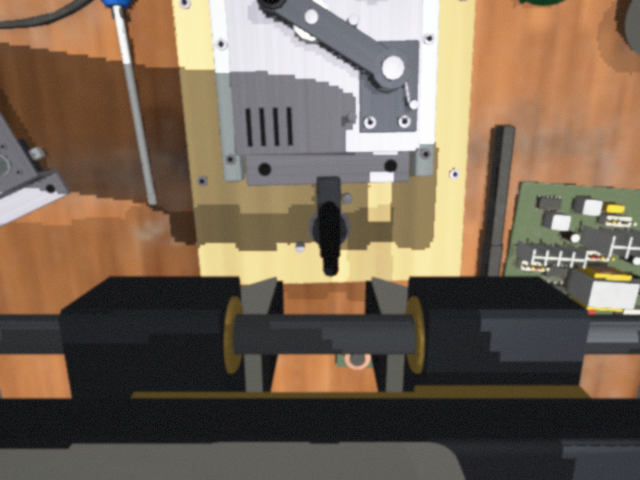

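The tongue now points up over the foot at (328,180), the wing is upright in the picture, and the unit is seated, so the turnbutton is closed. Next I'll go above the peg.

Call:
drive_tool(
  commands=[
    [[0, 0, -0.1], [2, -0.5, 0], 0.0],
    [[0, 0, -0.2], [4, -1, 0], 0.0],
    [[0, 0, -0.3], [6, -1.5, 0], 0.0],
    [[0, 0, -0.4], [8, -2, 0], 0.0],
    [[0, 0, -0.52], [10, -2.5, 0], 0.0],
    [[0, 0, -0.64], [12, -3.1, 0], 0.0],
    [[0, 0, -0.76], [13.35, -3.1, 0], 0.0],
    [[0, 0, -0.88], [13.35, -3.1, 0], 0.0],
    [[0, 0, -1.0], [13.35, -3.1, 0], 0.0],
    [[0, 0, -1.045], [13.35, -3.1, 0], 0.0],
    [[0, 0, -1.045], [13.35, -3.1, 0], 0.0],
    [[0, 0, -1.045], [13.35, -3.1, 0], 0.0],
  ],
)

```text
clock: 6.25
position: [0.5473, -0.0616, 0.1465]
ee_rot: [-0.821, -3.03, 0.0]
force: [0.3, -0.4, -0.5]
width: 0.5
gripper_force: 0.0
```

Run:
```python
from h import *
import cv2
s=readout.observe();print(s['joints'].round(2),s['position'],Ro.from_rotvec(s['ee_rot']).as_matrix().round(3).tolist())
cv2.imwrite('pics/w3.png',cams.get_image('wrist'))
c=cams.camera_info('wrist');np.savez('w3.npz',**c)
q=[.5764,-.0804,.0252]
print(proj(c,toworld(q,[(-.0264,.0196,.1),(-.0264,.0196,.07)])).round())
```

```text
[ 0.42  0.46 -0.55  1.82  0.29  0.95  0.78] [ 0.54734368 -0.0615541   0.14647928] [[-0.863, 0.505, -0.002], [0.505, 0.863, 0.0], [0.002, -0.001, -1.0]]
[[326. 268.]
 [326. 252.]]
```

View pics/w3.png

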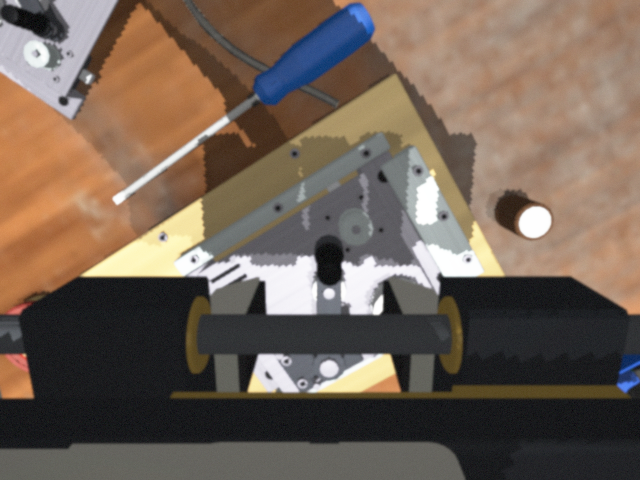

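The peg's top is at about (328,268), centred between the open fingers and matching the prediction of (326,268), and the arm is upright in the picture. I'll go down and grip it.

Call:
drive_tool(
  commands=[
    [[0, 0, 0], [-0.2, 0.1, 1.5], 0.0],
    [[0, 0, 0], [-0.2, 0.1, 3], 0.0],
    [[0, 0, 0], [-0.2, 0.1, 4.5], 0.0],
    [[0, 0, 0], [-0.2, 0.1, 6], 0.0],
    [[0, 0, 0], [-0.2, 0.1, 7.2], 0.0],
    [[0, 0, 0], [-0.2, 0.1, 7.2], 0.0],
    [[0, 0, 0], [-0.2, 0.1, 7.2], -1],
    [[0, 0, 0], [-0.2, 0.1, 7.2], -1],
    [[0, 0, 0], [-0.2, 0.1, 7.2], -1],
    [[0, 0, 0], [-0.2, 0.1, 7.2], -1],
    [[0, 0, 0], [-0.2, 0.1, 7.2], -1],
    [[0, 0, 0], [-0.2, 0.1, 7.2], -1],
    [[0, 0, 0], [-0.2, 0.1, 7.2], -1],
  ],
  newtons=25,
)

```text
clock: 7.38
position: [0.5509, -0.0613, 0.0762]
ee_rot: [0.818, 3.032, 0.001]
force: [0.2, 0.9, 2.5]
width: 0.136
gripper_force: 25.0
```

Run:
```python
from h import *
s=readout.observe();M=Ro.from_rotvec(s['ee_rot']).as_matrix();p=s['position']
print(p,s['force'],s['width'],s['joints'].round(2),M.round(3).tolist())
q=[.5764,-.0804,.0252];v=toworld(q,(.035,-.018,0))[0][:2];print('pivot',v,'r',np.hypot(*(p[:2]-v)))
# arc about the pivot lying 72 mm along tool -x of the peg
for a in np.linspace(.1,1.2,12):
    t=Ro.from_euler('z',a).as_matrix()[:2,:2]
    r=p[:2]-v; r=r/np.hypot(*r)*.072
    d=np.r_[v+t@r-p[:2],0]
    print(a.round(2),(M.T@d*100).round(2))
```

```text
[ 0.5509095  -0.06128291  0.07624187] [0.15674591 0.85860965 2.48752523] 0.13572697629102906 [ 0.38  0.55 -0.51  1.88  0.36  0.8   0.72] [[-0.864, 0.503, 0.001], [0.503, 0.864, 0.0], [-0.001, 0.001, -1.0]]
pivot [ 0.61184244 -0.09751238] r 0.07089004127719761
0.1 [ 0.08 -0.72 -0.  ]
0.2 [-0.02 -1.43 -0.  ]
0.3 [-0.19 -2.13 -0.  ]
0.4 [-0.43 -2.81 -0.  ]
0.5 [-0.74 -3.46 -0.  ]
0.6 [-1.11 -4.08 -0.  ]
0.7 [-1.54 -4.65 -0.  ]
0.8 [-2.02 -5.18 -0.  ]
0.9 [-2.56 -5.67 -0.  ]
1.0 [-3.14 -6.09 -0.  ]
1.1 [-3.76 -6.45 -0.  ]
1.2 [-4.41 -6.75 -0.  ]
```

Call:
drive_tool(
  commands=[
    [[0, 0, -0.05], [0.03, -0.36, 0], -1],
    [[0, 0, -0.1], [0.03, -0.72, 0], -1],
    [[0, 0, -0.2], [-0.05, -1.43, 0], -1],
    [[0, 0, -0.3], [-0.2, -2.13, 0], -1],
    [[0, 0, -0.4], [-0.43, -2.81, 0], -1],
    [[0, 0, -0.5], [-0.74, -3.46, 0], -1],
    [[0, 0, -0.6], [-1.11, -4.08, 0], -1],
    [[0, 0, -0.7], [-1.54, -4.65, 0], -1],
    [[0, 0, -0.8], [-2.02, -5.18, 0], -1],
    [[0, 0, -0.9], [-2.56, -5.67, 0], -1],
    [[0, 0, -0.95], [-2.84, -5.89, 0], -1],
    [[0, 0, -1.0], [-3.14, -6.09, 0], -1],
    [[0, 0, -1.04], [-3.38, -6.24, 0], -1],
    [[0, 0, -1.08], [-3.63, -6.38, 0], -1],
    [[0, 0, -1.1], [-3.76, -6.45, 0], -1],
    [[0, 0, -1.1], [-3.76, -6.45, 0], -1],
    [[0, 0, -1.1], [-3.76, -6.45, 0], -1],
  ],
  newtons=30,
)

```text
clock: 8.8
position: [0.5507, -0.1353, 0.0762]
ee_rot: [-0.888, 3.013, 0.001]
force: [-1.3, 3.8, 4.8]
width: 0.128
gripper_force: 30.0
```

Run:
```python
from h import *
import cv2
s=readout.observe();M=Ro.from_rotvec(s['ee_rot']).as_matrix();p=s['position']
print(p,s['width'],s['gripper_force'],M.round(3).tolist(),'F tool',M.T@s['force'],s['ft_torque'])
q=[.5764,-.0804,.0252];v=toworld(q,(.035,-.018,0))[0][:2];r=p[:2]-v
print('r',np.hypot(*r),'joint',(np.arctan2(*r[::-1])-.0252-(np.pi-.55))%(2*np.pi))
i=cams.get_image('top')[150:280,265:440]
cv2.imwrite('pics/t2.png',cv2.resize(i,None,fx=4.5,fy=4.5))
cv2.imwrite('pics/w4.png',cams.get_image('wrist'))
```

```text
[ 0.55068611 -0.13533583  0.07619001] 0.12817332488272812 30.000681281089783 [[-0.84, -0.542, 0.0], [-0.542, 0.84, 0.001], [-0.001, 0.001, -1.0]] F tool [-1.01827374  3.89069266 -4.74979472] [ 0.91604049  0.18141342 -0.33351459]
r 0.07190764738994951 joint 1.0786909719687063
```

View pics/w4.png

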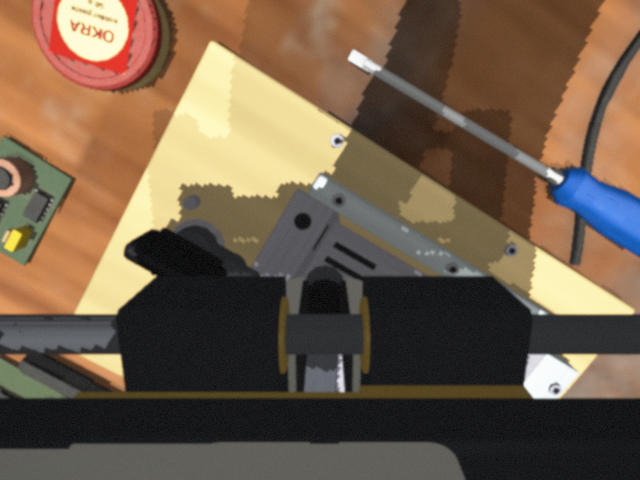

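The wrist view shows the peg in the fingers at (325,300) and the closed wing at about (170,255), with the unit in its seat. The force is lower than it should be at the stop, so I'll push slightly further.

Call:
drive_tool(
  commands=[
    [[0, 0, -0.02], [0, -0.12, 0], -1],
    [[0, 0, -0.04], [-0.02, -0.24, 0], -1],
    [[0, 0, -0.05], [-0.03, -0.36, 0], -1],
    [[0, 0, -0.05], [-0.03, -0.36, 0], -1],
    [[0, 0, -0.05], [-0.03, -0.36, 0], -1],
    [[0, 0, -0.05], [-0.03, -0.36, 0], -1],
  ],
)

```text
clock: 9.4
position: [0.5524, -0.1371, 0.0762]
ee_rot: [-0.967, 2.989, 0.003]
force: [-3.5, 7.8, 8.7]
width: 0.134
gripper_force: 30.0
```

Run:
```python
from h import *
s=readout.observe();M=Ro.from_rotvec(s['ee_rot']).as_matrix();p=s['position']
print(p,s['width'],s['gripper_force'],'F tool',M.T@s['force'],s['ft_torque'],M[:2,0])
q=[.5764,-.0804,.0252];v=toworld(q,(.035,-.018,0))[0][:2];r=p[:2]-v
print('r',np.hypot(*r),'joint',(np.arctan2(*r[::-1])-.0252-(np.pi-.55))%(2*np.pi))
```

```text
[ 0.55243307 -0.13711576  0.07616494] 0.1340279409933321 30.001208782196045 F tool [-1.7581197   8.41847981 -8.66846693] [ 1.72424841  0.71878843 -0.09869412] [-0.81064976 -0.58553085]
r 0.07139958333134674 joint 1.1127692368018183
```

Run:
```python
from h import *
import cv2
i=cams.get_image('scene')[215:325,230:430]
j=cams.get_image('top')[150:280,265:440]
a=cv2.resize(i,(545,300),interpolation=cv2.INTER_CUBIC);b=cv2.resize(j,(404,300),interpolation=cv2.INTER_CUBIC)
w=cams.get_image('wrist')[160:400,60:640];w=cv2.resize(w,(725,300))
o=np.zeros((600,800,3),np.uint8);o[:300,:404]=b;o[:300,404:]=a[:,80:476];o[300:,:725]=w
cv2.imwrite('pics/m.png',o)
```

```text
(no output)
```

View pics/m.png

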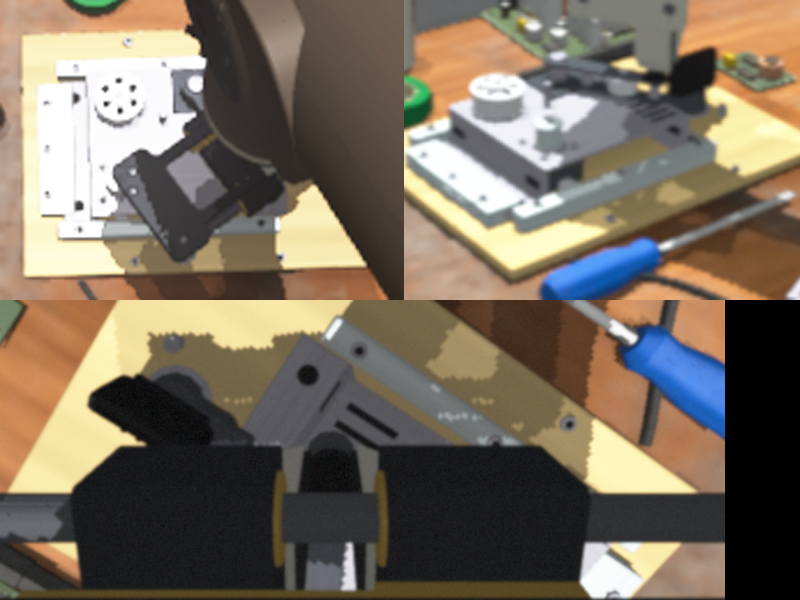

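Run:
```python
from h import *
c=cams.camera_info('wrist');d=np.load('w2.npz')
a=ray(d,(265,169),.018);b=ray(c,(306.4,220),.018);print('foot screw before/after',a,b)
# fixed rail-end screws for reference: w2 (231,159); now montage (360,351)
a2=ray(d,(231,159),.026);b2=ray(c,(60+360*.8,160+51*.8),.026);print('rail screw',a2,b2,'unit drag',(b-a)-(b2-a2))
q=[.5764,-.0804,.0252];s=readout.observe()
dr=((b-a)-(b2-a2))[:2]
v=toworld(q,(.035,-.018,0))[0][:2]
for D in(0*dr,dr):
    r=s['position'][:2]-v-D;print('r',np.hypot(*r),'joint',(np.arctan2(*r[::-1])-.0252-(np.pi-.55))%(2*np.pi))
```

```text
foot screw before/after [ 0.53981312 -0.15463082  0.018     ] [ 0.54103079 -0.15704268  0.018     ]
rail screw [ 0.51931469 -0.14752485  0.026     ] [ 0.51968167 -0.14681812  0.026     ] unit drag [ 0.00085069 -0.00311859  0.        ]
r 0.07143988449220459 joint 1.1120397236686799
r 0.07048694166138941 joint 1.0685075624635374
```

The unit has dragged 3.1 mm, which is all the tongue allows, and the limit is 6 mm. The tensioner is at about 1.07 rad, so it is at its stop within measurement error. The grip force is 30 N. Handing in now.

```bash
python3 -c "
from cell import job
print(job.sign_off())"
```

```text
the job is handed in; nothing more can be done
None
```

The job is handed in with the turnbutton closed and the tensioner arm gripped at its stop (about 1.07 rad by my estimate). The unit is still seated, dragged about 3 mm, and I saw nothing lying around disturbed; no verdict came back.

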